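# Load a tin into the spring-loaded tin dispenser

## Robot

A 6-joint arm with a two-finger parallel gripper is mounted at the origin on a cart in front of the work surface, level with it; the furniture and walls round the work are solid. World frame = base frame: x ahead of the robot, y to its left, z up, the work surface at z = 0. Lengths are in m, angles in degrees, forces in N, time in s.
With the tool pointing down it reaches from about 0.4 to 0.825 m from the base axis. Payload 7 kg.
Tool frame: the origin (TCP) lies midway between the tips of the shut fingers; the grasp point (between the pads) lies 19 mm behind it; z points along the fingers, y is the line along which they close (so a half turn about z gives the same grasp; the last joint's range is limited). The gripper opens to 88 mm and grips with 3 to 60 N. Pads are 19 mm wide; open, the fingers measure 130 mm over their backs; the gripper's body (78 mm by 193 mm) begins 47 mm behind the grasp point.
Start: joints at [88.7, 20.546, 0.682, 0, -70.136, -16.507], TCP at [0.206, 0.643, 0.227] pointing down, gripper open.
Joint ranges: [-176.03, 176.03], [-82.01, 121.73], [-58.28, 71.71], [-173.87, 95.51], [-174.79, -0.11], [-173.66, 173.66]. Speed limits (degrees/s): [136.94, 136.94, 172.46, 180, 180, 180].

## Interface

Orientations are given as [roll, pitch, yaw] about the fixed x, y, z axes, in that order (R = Rz(yaw) Ry(pitch) Rx(roll)).
In Python, from plant import r gives the robot as it stands.
- The arm moves only by the tool drive_tool, never from a script. Its argument "commands" is a list of rows, each an object of numbers: "hand": the closure, from 0 (fully open) to 1 (shut); "tx", "ty", "tz": the shift along the world's x, y, z scaled (see below); "turn": the turn about the world's z scaled (see below). A call has 1 to 10 rows; each row is the pose to reach, as a shift and turn from the pose commanded when the call began; what a row does not reach only later rows make up. The controller multiplies each number of a shift by 0.6 m and each number of a turn by 90 degrees. A row lasts 1/10 s, in which the tool goes at most 50 mm and 8.59 degrees, less where a joint would pass 70% of its speed; a pose out of reach is approached as far as the arm can. A call with a number of a shift or a turn outside -1 to 1 is refused whole. A call with a gripper value outside its range is refused whole. The fingers move at their own pace and stop on an object; "grip_force" is the grip in N (left out, the last holds). Time passes only in rows, so rows that repeat a pose let the fingers close. It gives the time, the measured TCP pose, the force, the opening and the grip force at its end, in the units of the state.
- r.get_state(): the state, without advancing time (a new reading comes with each control period).
- r.capture(name): name is "scene" or "top"; returns a dict with "frame" (384x512x3 uint8, red, green, blue), "fx", "fy", "cx", "cy" (pixels), "world_from_camera" (4x4, takes a point from camera to world coordinates). Camera axes: x right, y down, z forward; pixel columns grow to the right and rows downward; lengths in m; the calibration is good to about 2 mm. A picture is of the moment at which its call begins. There is no depth.
- r.close_job(): hands the job in; it is judged then, once.
Trained networks look in the newest picture that a camera, given by its name, has taken for a name from the list of things; names that differ only in an ending like _2 or _b are one class to them, and where a whole thing is asked for, a point or a joint stands for the part that bears it (a point fixed in the world has none). Each returns a list of dicts, best first, with "score" (0 to 1); they miss things now and then, are a little off and sometimes report something else, mostly with a low value. They report only what shows in the picture. A call takes as long as a camera call. They do not tell look-alikes from the thing itself.
- r.trace(label, camera): "pixels" (384x512 bool, what is visible of it) and "extent" ([left, top, right, bottom] in pixels, round what is visible of it).
The state is a dict: "time_s": time; "joints": joint angles; "qd": joint speeds; "joint_torque": joint torques, N m; "tcp_pos": TCP position; "eef_rot": TCP orientation; "contact_force": force on the tool from outside, world axes, zero at the start; "moment": the same for the moment, N m; "gripper_width": finger opening in m; "gripper_force": force on a finger pad.
Only numpy, scipy, OpenCV 4.12 (cv2) and the standard library are available. Lean on these libraries where they do the work, as an engineer would, in place of code of your own. Each camera call takes 0.05 s, during which the arm holds its last target. There are 200 camera calls.

## Task

Refill the spring-loaded tin dispenser on the worktop: set the loose small flat tin, the one like the tin already inside, upright on the three sloped catches and press it straight down onto the pile until the catches have snapped in over its lid. The pile must stay down, held under the catches, when you let go; leave the wider tin where it stands.

Things in the scene. Friction and masses are not known exactly. Their poses are not given: they have to be found in the camera images.
- dispenser: Grey tin dispenser, fixed: round foot 120 mm across, three pillars 120 degrees apart (the first on its x axis), a 63 mm wide well between them. Origin: on the vertical axis at worktop level. Three grey catch housings 41 to 61 mm from the axis and six steel guide rods, flared out to 45 mm at the top, reach 113 mm up. A spring platform pushes the pile up against the catches (top lid 92 mm up).
- catch_level (a point): Point on the dispenser's axis, 92 mm above its origin, level with the undersides of the three black catches. They slide radially, lightly sprung inwards: tips 21 mm from the axis, tops sloping up and outwards at 45 degrees. A tin set on them rests with its underside 9 mm above this point. 5 to 10 N on its lid spreads them; 1 mm below this point its lid is caught, 10 mm below is the stop.
- tin: The loose tin to load: plain metal, round, closed, flat lid, 56 mm diameter, 34 mm high, about 0.12 kg, standing on the worktop. Origin at the centre of its underside, z up. With fingertips no more than 16 mm below its lid, the fingers stay clear of the housings and rods while setting it down.
- tin_low: The same kind of tin (56 mm diameter, 34 mm high), already in the dispenser on the spring platform, under the catches. Origin at the centre of its underside. It is to stay in, and sinks by 34 mm as the pile grows.
- wide_tin: A bystander: plain metal tin of the same make but 72 mm in diameter and 46 mm high, too wide for the dispenser. Origin at the centre of its underside.
There are look-alikes about, which are no part of the job. What is shaped like the tin but black is not meant. What is shaped like the dispenser but blue is not meant.

How it is judged:
By the outcome, as a careful person would: the job done as asked, in the order asked, and still so for the second after the job is handed in, with the robot touching nothing.
It also fails if it takes over 45 s, if anything falls off the work surface, if the arm or the gripper's body presses on something with over 40 N, if the wrist force passes 120 N, or if a joint passes its speed limit or range.

## Working session

There is one attempt and no reset: what is moved stays moved. The work goes in short steps, Python scripts to look and compute and a tool call to move; the robot and the scene stay as the last step left them, time stands still between calls to the robot, and variables do not carry over. Pictures are saved under pics/ and viewed, at most 10 in all, crops included, and the job is handed in when it is done.

Besides the shell and the picture viewer there is one more tool, called after "Emit:" by a JSON object that holds its "api" and its "payload". drive_tool: Moves the arm, as the interface text tells. Its arguments: {"type":"object","properties":{"commands":{"type":"array"},"grip_force":{"type":"number"}},"required":["commands"]}

```bash
mkdir -p pics; cat > h.py <<'E'
import numpy as np, cv2
from plant import r
def cap(n,f=None):
    c=r.capture(n)
    if f: cv2.imwrite('pics/'+f,c['frame'][:,:,::-1])
    return c
def ray(c,u,v,z):
    M=np.array(c['world_from_camera']); d=M[:3,:3]@[(u-c['cx'])/c['fx'],(v-c['cy'])/c['fy'],1]
    o=M[:3,3]; return o+d*(z-o[2])/d[2]
def proj(c,p):
    M=np.linalg.inv(np.array(c['world_from_camera'])); q=M[:3,:3]@np.array(p)+M[:3,3]
    return np.array([c['fx']*q[0]/q[2]+c['cx'],c['fy']*q[1]/q[2]+c['cy']])
E
python3 - <<'E'
from h import *
ims=[]
for n in ('scene','top'):
    c=cap(n); ims.append(c['frame'][:,:,::-1])
    cv2.imwrite(f'pics/{n}0.png',c['frame'][:,:,::-1])
    print(n,np.round(c['world_from_camera'],3).tolist(),c['fx'],c['cx'],c['cy'])
    for l in('tin','dispenser','wide_tin','tin_low','catch_level'):
        for d in r.trace(l,n):
            e=d['extent'];u,v=(e[0]+e[2])/2,(e[1]+e[3])/2
            print(l,round(d['score'],2),np.round(e),d['pixels'].sum(),np.round(ray(c,u,v,.034),3))
print(r.get_state())
E
```

```text
scene [[0.736, -0.486, 0.472, 0.019], [-0.677, -0.506, 0.535, -0.451], [-0.022, -0.713, -0.701, 0.884], [0.0, 0.0, 0.0, 1.0]] 385.3561647126187 257.3085691095303 188.3310223083619
tin 0.89 [277. 240. 296. 262.] 384 [ 0.485 -0.035  0.034]
tin 0.77 [302. 281. 316. 304.] 241 [ 0.435 -0.159  0.034]
tin 0.56 [309. 248. 321. 269.] 193 [ 0.521 -0.102  0.034]
dispenser 0.9 [242. 170. 281. 216.] 1313 [0.587 0.174 0.034]
dispenser 0.87 [200. 113. 236. 157.] 975 [0.678 0.505 0.034]
wide_tin 0.87 [173. 176. 198. 203.] 518 [0.425 0.352 0.034]
tin_low 0.59 [250. 178. 266. 185.] 136 [0.615 0.219 0.034]
catch_level 0.69 [200. 116. 237. 159.] 963 [0.668 0.49  0.034]
catch_level 0.62 [237. 168. 279. 218.] 1385 [0.577 0.18  0.034]
top [[-0.013, -0.995, 0.104, 0.43], [-1.0, 0.014, 0.006, 0.145], [-0.008, -0.104, -0.995, 1.358], [0.0, 0.0, 0.0, 1.0]] 407.53867831703616 257.49148898666573 190.0044330748803
tin 0.74 [328. 191. 343. 208.] 205 [ 0.533 -0.101  0.034]
tin 0.6 [303. 202. 323. 220.] 257 [ 0.497 -0.025  0.034]
tin 0.51 [346. 218. 368. 234.] 274 [ 0.448 -0.167  0.034]
dispenser 0.94 [232. 169. 272
[... 324 characters left out ...]
65 0.496 0.034]
{'time_s': 0.6, 'joints': array([ 8.86991991e+01,  2.05446649e+01,  6.79560195e-01, -9.00529846e-04,
       -7.01328827e+01, -1.65109002e+01]), 'qd': array([ 0.04509681,  0.11438716,  0.01840782, -0.00548751,  0.03054957,
       -0.09212719]), 'joint_torque': array([ 8.53608708e-04, -5.81986606e+01,  2.93181056e+01,  6.99957579e+00,
        1.23183566e-02, -2.60945194e-05]), 'tcp_pos': array([0.20643613, 0.64262907, 0.2265593 ]), 'eef_rot': array([-1.79998311e+02,  1.38399052e-03, -1.78120071e+01]), 'contact_force': array([0.88979977, 0.17105423, 0.22061864]), 'moment': array([-0.01126564,  0.02550124,  0.00971733]), 'gripper_force': 0.0, 'gripper_width': 0.08750483655649187}
```

View pics/top0.png

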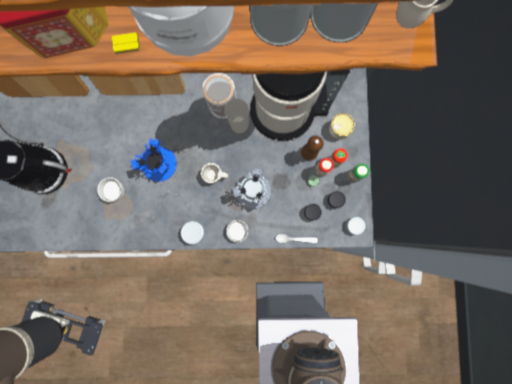

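View pics/scene0.png

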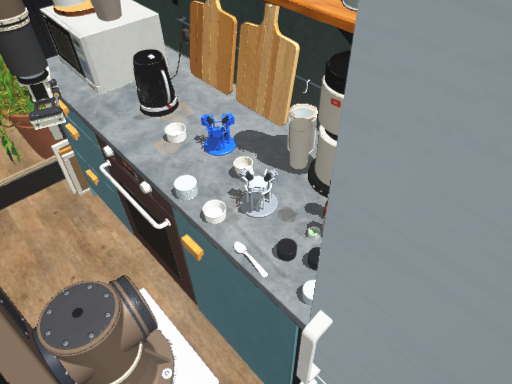

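Tin candidates in the top picture are the plain metal tin at (356,226), black tins at (313,212) and (336,200), the wide tin at (192,232), and bowls or cups at (236,231) and (110,189). The grey dispenser is at (252,190) and the blue one at (155,160). I choose the metal tin at (356,226) and the grey dispenser, and will check both in a crop.

```bash
python3 - <<'E'
from h import *
c=cap('top')
f=c['frame'][:,:,::-1]
a=cv2.resize(f[185:265,300:400],(800,640))[:600]
b=cv2.resize(f[160:220,215:295],None,fx=5,fy=5,interpolation=cv2.INTER_CUBIC)
a=cv2.resize(f[185:260,300:380],None,fx=5,fy=5,interpolation=cv2.INTER_CUBIC)
s=cap('scene')['frame'][:,:,::-1]
d=cv2.resize(s[155:225,220:300],None,fx=5,fy=5,interpolation=cv2.INTER_CUBIC)
o=np.zeros((375,800,3),np.uint8); o[:375,:400]=a; o[:300,400:]=b
cv2.imwrite('pics/crop1.png',o); cv2.imwrite('pics/crop2.png',d)
for v in (200,226,245): print(v,ray(c,372,v,0),ray(c,372,v,.3))
print(ray(c,356,250,0))
E
```

```text
200 [ 0.53298741 -0.22772394  0.        ] [ 0.51026669 -0.14532259  0.3       ]
226 [ 0.44668134 -0.22406248  0.        ] [ 0.44303332 -0.14247028  0.3       ]
245 [ 0.38432619 -0.22141712  0.        ] [ 0.39445798 -0.14040951  0.3       ]
[ 0.36869964 -0.16815681  0.        ]
```

View pics/crop1.png

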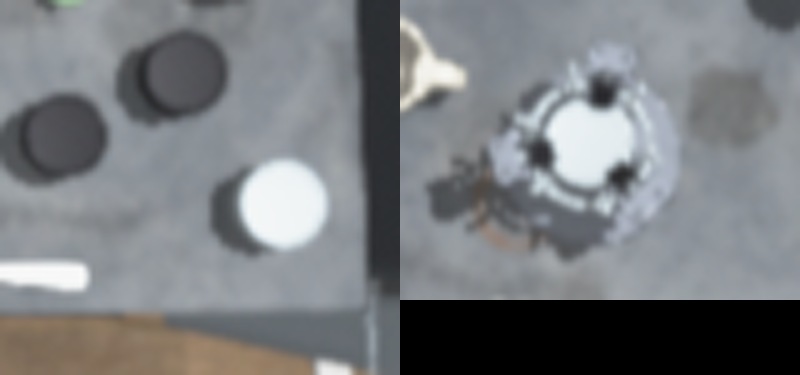

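View pics/crop2.png

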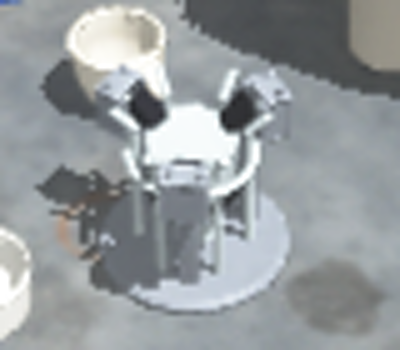

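```bash
cat >> h.py <<'E'
def lid(c,u0,v0,w,th,hmax=None):
    f=c['frame'].min(2)[v0-w:v0+w,u0-w:u0+w]
    n,lab,st,ce=cv2.connectedComponentsWithStats((f>th).astype(np.uint8))
    k=lab[w,w]
    return ce[k]+[u0-w,v0-w],st[k]
E
python3 - <<'E'
from h import *
t=cap('top'); s=cap('scene')
for th in(190,205,220,230):
    p,st=lid(t,357,226,14,th); print('tin top',th,p,st[2:],ray(t,*p,.034))
    p,st=lid(t,253,189,14,th); print('low top',p,st[2:],ray(t,*p,.092))
    p,st=lid(s,259,182,14,th); print('low sc',p,st[2:],ray(s,*p,.092))
# predicted appearance of lid in both cams
a=np.linspace(0,2*np.pi,60)
for nm,c,zz,x,y in(('top',t,.034,.447,-.166),('top',t,.092,.558,.158)):
    q=np.array([proj(c,[x+.028*np.cos(k),y+.028*np.sin(k),zz]) for k in a]); print(nm,q.min(0),q.max(0))
# black catch blobs
for nm,c in(('top',t),('sc',s)):
    b=(c['frame'].max(2)<60).astype(np.uint8)
    n,lab,st,ce=cv2.connectedComponentsWithStats(b)
    for k in range(1,n):
        x=ray(c,*ce[k],.097)
        if st[k][4]>3 and abs(x[0]-.56)<.07 and abs(x[1]-.16)<.07: print(nm,st[k][4],ce[k],x)
E
```

```text
tin top 190 [356.26521739 225.23478261] [ 17  18 230] [ 0.44941114 -0.16420279  0.034     ]
low top [252.5049505  187.93564356] [ 18  17 202] [0.56898755 0.16844847 0.092     ]
low sc [259.14345992 184.32489451] [ 23  20 237] [0.56716944 0.16265177 0.092     ]
tin top 205 [356.42990654 225.35046729] [ 16  17 214] [ 0.4490318  -0.16471945  0.034     ]
low top [252.29378531 187.77966102] [ 16  15 177] [0.56948709 0.16910233 0.092     ]
low sc [257.62650602 182.26506024] [ 19  13 166] [0.56992099 0.17228035 0.092     ]
tin top 220 [356.25641026 225.38974359] [ 16  16 195] [ 0.44891297 -0.16415523  0.034     ]
low top [252.14723926 187.68711656] [ 16  15 163] [0.56978443 0.16955672 0.092     ]
low sc [257.68421053 181.96052632] [ 19  12 152] [0.57093679 0.17312985 0.092     ]
tin top 230 [355.96449704 225.3964497 ] [ 15  15 169] [ 0.44890406 -0.16321326  0.034     ]
low top [252.77419355 188.66058906] [ 28  28 713] [0.56669789 0.16763491 0.092     ]
low sc [257.85416667 182.04861111] [ 18  12 144] [0.57104406 0.17249802 0.092     ]
top [348.17309836 217.2940348 ] [365.54037602 234.69106671]
top [246.93165216 182.483256  ] [264.8655193  200.32673009]
top 9 [254.88888889 178.33333333] [0.59846327 0.16055667 0.097     ]
top 5 [242.6 190.2] [0.56179016 0.19925295 0.097     ]
top 5 [259.  194.8] [0.54670744 0.14844088 0.097     ]
sc 10 [247.2 177.2] [0.55879542 0.20630542 0.097     ]
sc 27 [266.88888889 177.07407407] [0.60177521 0.16568613 0.097     ]
```

Emit:
{"api": "drive_tool", "payload": {"commands": [{"tx":0.407,"ty":-0.655,"tz":0,"turn":-0.8,"hand":0},{"tx":0.407,"ty":-0.655,"tz":0,"turn":-0.8,"hand":0},{"tx":0.407,"ty":-0.655,"tz":0,"turn":-0.8,"hand":0},{"tx":0.407,"ty":-0.655,"tz":0,"turn":-0.8,"hand":0},{"tx":0.407,"ty":-0.655,"tz":0,"turn":-0.8,"hand":0},{"tx":0.407,"ty":-0.655,"tz":0,"turn":-0.8,"hand":0},{"tx":0.407,"ty":-0.655,"tz":0,"turn":-0.8,"hand":0},{"tx":0.407,"ty":-0.655,"tz":0,"turn":-0.8,"hand":0},{"tx":0.407,"ty":-0.655,"tz":0,"turn":-0.8,"hand":0},{"tx":0.407,"ty":-0.655,"tz":0,"turn":-0.8,"hand":0}], "grip_force": 20}}

```text
time_s: 1.8
tcp_pos: [0.452, 0.2461, 0.2269]
eef_rot: [-180.0, -0.0, -90.1]
contact_force: [-0.4, 1.2, 0.6]
gripper_width: 0.0876
gripper_force: 0.0
```

Emit:
{"api": "drive_tool", "payload": {"commands": [{"ty":-0.63,"tx":-0.003},{"ty":-0.63,"tx":-0.003},{"ty":-0.63,"tx":-0.003},{"ty":-0.63,"tx":-0.003},{"ty":-0.63,"tx":-0.003},{"ty":-0.63,"tx":-0.003},{"ty":-0.63,"tx":-0.003},{"ty":-0.65,"tx":-0.003,"tz":-0.03},{"ty":-0.67,"tx":-0.003,"tz":-0.1},{"ty":-0.689,"tx":-0.003,"tz":-0.18}]}}

```text
invalid input
```

```bash
python3 - <<'E'
from h import *
t=cap('top'); s=cap('scene')
o=np.hstack([cv2.resize(t['frame'][170:270,300:400],(400,400),interpolation=2),cv2.resize(s['frame'][220:320,240:340],(400,400),interpolation=2)])
cv2.imwrite('pics/near.png',o[:,:,::-1]); st=r.get_state(); print(st['tcp_pos'],st['contact_force'])
E
```

```text
[0.45148648 0.24794576 0.22679234] [-0.06354123  0.32488472  0.23144059]
```

View pics/near.png

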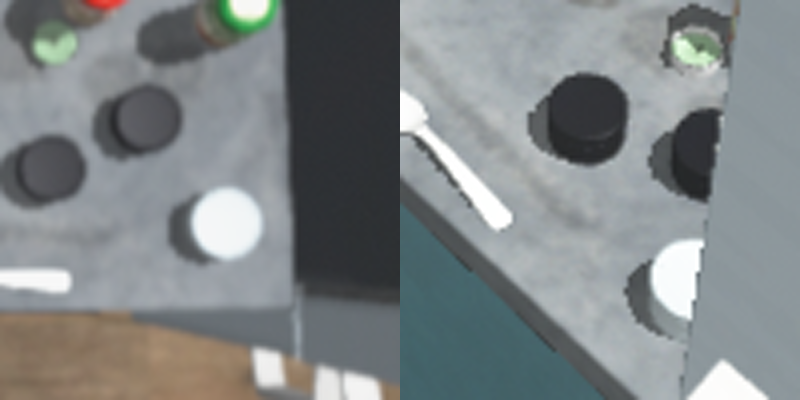

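The metal tin is confirmed in the crop at (226,222), with the two black ones beside it. That move was refused, so I'm resending it with every field filled in.

Emit:
{"api": "drive_tool", "payload": {"commands": [{"ty":-0.63,"tx":-0.003,"tz":0,"turn":0,"hand":0},{"ty":-0.63,"tx":-0.003,"tz":0,"turn":0,"hand":0},{"ty":-0.63,"tx":-0.003,"tz":0,"turn":0,"hand":0},{"ty":-0.63,"tx":-0.003,"tz":0,"turn":0,"hand":0},{"ty":-0.63,"tx":-0.003,"tz":0,"turn":0,"hand":0},{"ty":-0.63,"tx":-0.003,"tz":0,"turn":0,"hand":0},{"ty":-0.63,"tx":-0.003,"tz":0,"turn":0,"hand":0},{"ty":-0.65,"tx":-0.003,"tz":-0.03,"turn":0,"hand":0},{"ty":-0.67,"tx":-0.003,"tz":-0.1,"turn":0,"hand":0},{"ty":-0.689,"tx":-0.003,"tz":-0.18,"turn":0,"hand":0}]}}

```text
time_s: 2.9
tcp_pos: [0.4505, -0.1641, 0.1188]
eef_rot: [-179.7, 0.0, -89.8]
contact_force: [0.9, 0.0, -1.4]
gripper_width: 0.0878
gripper_force: 0.0
```

```bash
python3 - <<'E'
from h import *
t=cap('top'); s=cap('scene')
o=np.hstack([cv2.resize(t['frame'][170:270,300:400],(400,400),interpolation=2),cv2.resize(s['frame'][220:320,240:340],(400,400),interpolation=2)])
cv2.imwrite('pics/near2.png',o[:,:,::-1]); st=r.get_state(); print(st['tcp_pos'],st['contact_force'])
E
```

```text
[ 0.44493816 -0.16363482  0.11335399] [-1.2142093   0.75044379  0.28863258]
```

View pics/near2.png

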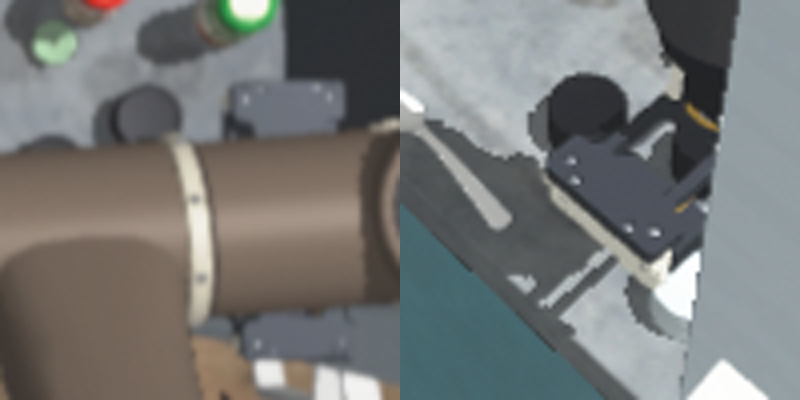

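Nothing is touching, and the open fingers straddle the tin, whose visible part is at (675,290) in the crop. Descending.

Emit:
{"api": "drive_tool", "payload": {"commands": [{"ty":0,"tx":0,"tz":-0.05,"turn":0,"hand":0},{"ty":0,"tx":0,"tz":-0.1,"turn":0,"hand":0},{"ty":0,"tx":0,"tz":-0.14,"turn":0,"hand":0},{"ty":0,"tx":0,"tz":-0.155,"turn":0,"hand":0},{"ty":0,"tx":0,"tz":-0.155,"turn":0,"hand":0},{"ty":0,"tx":0,"tz":-0.155,"turn":0,"hand":0}]}}

```text
time_s: 3.6
tcp_pos: [0.4503, -0.1633, 0.0271]
eef_rot: [-179.9, -0.0, -89.7]
contact_force: [-0.7, -0.5, 1.2]
gripper_width: 0.0875
gripper_force: 0.0
```

Emit:
{"api": "drive_tool", "payload": {"commands": [{"ty":0,"tx":0,"tz":-0.014,"turn":0,"hand":0},{"ty":0,"tx":0,"tz":-0.014,"turn":0,"hand":0},{"ty":0,"tx":0,"tz":-0.014,"turn":0,"hand":0.6},{"ty":0,"tx":0,"tz":-0.014,"turn":0,"hand":0.6},{"ty":0,"tx":0,"tz":-0.014,"turn":0,"hand":0.6},{"ty":0,"tx":0,"tz":-0.014,"turn":0,"hand":0.6},{"ty":0,"tx":0,"tz":-0.014,"turn":0,"hand":0.6},{"ty":0,"tx":0,"tz":-0.014,"turn":0,"hand":0.6}], "grip_force": 25}}

```text
time_s: 4.4
tcp_pos: [0.4491, -0.1638, 0.0173]
eef_rot: [-180.0, -0.0, -89.8]
contact_force: [-0.0, -0.4, 1.1]
gripper_width: 0.0553
gripper_force: 25.0
```

Emit:
{"api": "drive_tool", "payload": {"commands": [{"ty":0,"tx":0,"tz":0.03,"turn":0,"hand":0.6},{"ty":0,"tx":0,"tz":0.1,"turn":0,"hand":0.6},{"ty":0,"tx":0,"tz":0.17,"turn":0,"hand":0.6},{"ty":0,"tx":0,"tz":0.24,"turn":0,"hand":0.6},{"ty":0,"tx":0,"tz":0.27,"turn":0,"hand":0.6},{"ty":0.06,"tx":0,"tz":0.27,"turn":0,"hand":0.6},{"ty":0.12,"tx":0,"tz":0.27,"turn":0,"hand":0.6}]}}

```text
time_s: 5.1
tcp_pos: [0.4486, -0.0915, 0.1797]
eef_rot: [-179.9, 0.0, -90.0]
contact_force: [0.9, 0.9, -2.4]
gripper_width: 0.0552
gripper_force: 25.0
```

Emit:
{"api": "drive_tool", "payload": {"commands": [{"ty":0.05,"tx":0.02,"tz":0,"turn":0.03,"hand":0.6},{"ty":0.12,"tx":0.055,"tz":0,"turn":0.06,"hand":0.6},{"ty":0.19,"tx":0.09,"tz":0,"turn":0.1,"hand":0.6},{"ty":0.26,"tx":0.125,"tz":0,"turn":0.15,"hand":0.6},{"ty":0.33,"tx":0.155,"tz":0,"turn":0.155,"hand":0.6},{"ty":0.39,"tx":0.18,"tz":0,"turn":0.155,"hand":0.6},{"ty":0.42,"tx":0.193,"tz":0,"turn":0.155,"hand":0.6},{"ty":0.436,"tx":0.2,"tz":0,"turn":0.155,"hand":0.6},{"ty":0.436,"tx":0.2,"tz":0,"turn":0.155,"hand":0.6},{"ty":0.436,"tx":0.2,"tz":0,"turn":0.155,"hand":0.6}]}}

```text
time_s: 6.1
tcp_pos: [0.5682, 0.1688, 0.1789]
eef_rot: [179.9, -0.0, -75.9]
contact_force: [-1.0, -0.8, -2.3]
gripper_width: 0.0552
gripper_force: 25.0
```

```bash
python3 - <<'E'
from h import *
s=cap('scene'); t=cap('top')
o=np.hstack([cv2.resize(s['frame'][140:220,215:295],(400,400),interpolation=2),cv2.resize(t['frame'][150:230,215:295],(400,400),interpolation=2)])
cv2.imwrite('pics/over.png',o[:,:,::-1])
for i in range(3):
    st=r.get_state(); print(st['tcp_pos'],st['contact_force'],st['gripper_width']); cap('top')
E
```

```text
[0.56833272 0.16852187 0.17931076] [ 0.28545427  0.24697137 -1.92074989] 0.05574745643962181
[0.56846827 0.16863875 0.17943746] [-1.34117611  0.38159838 -0.94503506] 0.05527892890777084
[0.56858069 0.16880922 0.17952644] [ 0.08331309 -0.3254773  -2.11697379] 0.055144423837675496
```

View pics/over.png

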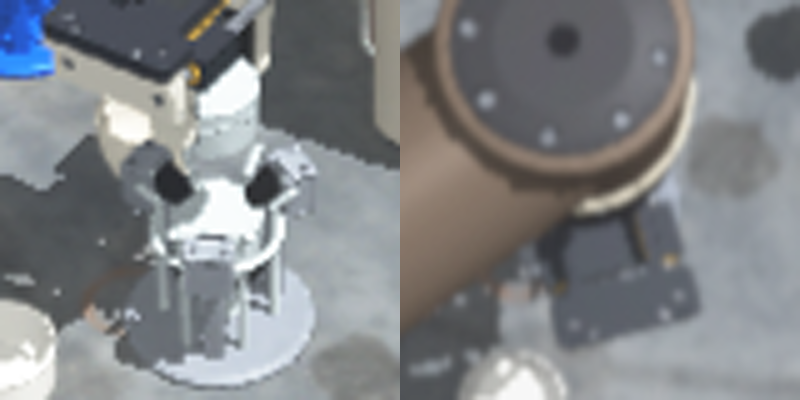

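```bash
python3 - <<'E'
from h import *
s=cap('scene')
a=np.linspace(0,2*np.pi,90)
def ring(x,y,z,R):
    q=np.array([proj(s,[x+R*np.cos(k),y+R*np.sin(k),z]) for k in a]); return np.round((np.r_[q.min(0),q.max(0)]-[215,140,215,140])*5,0)
st=r.get_state();x,y,z=st['tcp_pos']
print('tin low',ring(x,y,z-.018,.028),'top',ring(x,y,z+.016,.028))
for xx,yy in((.569,.170),(.572,.170),(.569,.173)):
    print('foot',ring(xx,yy,0.004,.06),'lid',ring(xx,yy,.092,.028))
E
```

```text
tin low [164.  95. 262. 160.] top [161.  49. 262. 114.]
foot [122. 248. 313. 388.] lid [168. 182. 262. 247.]
foot [125. 246. 317. 385.] lid [171. 180. 265. 245.]
foot [119. 246. 310. 385.] lid [164. 180. 258. 244.]
```

Emit:
{"api": "drive_tool", "payload": {"commands": [{"ty":0.003,"tx":0.002,"tz":-0.02,"turn":0,"hand":0.6},{"ty":0.003,"tx":0.002,"tz":-0.04,"turn":0,"hand":0.6},{"ty":0.003,"tx":0.002,"tz":-0.06,"turn":0,"hand":0.6},{"ty":0.003,"tx":0.002,"tz":-0.075,"turn":0,"hand":0.6},{"ty":0.003,"tx":0.002,"tz":-0.085,"turn":0,"hand":0.6},{"ty":0.003,"tx":0.002,"tz":-0.092,"turn":0,"hand":0.6},{"ty":0.003,"tx":0.002,"tz":-0.095,"turn":0,"hand":0.6},{"ty":0.003,"tx":0.002,"tz":-0.095,"turn":0,"hand":0.6}]}}

```text
time_s: 7.2
tcp_pos: [0.5701, 0.1717, 0.1221]
eef_rot: [-180.0, -0.0, -75.9]
contact_force: [-0.0, -0.4, -1.4]
gripper_width: 0.0554
gripper_force: 25.0
```

Emit:
{"api": "drive_tool", "payload": {"commands": [{"ty":0,"tx":0,"tz":-0.003,"turn":0,"hand":0.6},{"ty":0,"tx":0,"tz":-0.006,"turn":0,"hand":0.6},{"ty":0,"tx":0,"tz":-0.006,"turn":0,"hand":0.6}]}}

```text
time_s: 7.5
tcp_pos: [0.5704, 0.1716, 0.1189]
eef_rot: [-180.0, -0.0, -75.9]
contact_force: [0.9, -1.6, -0.3]
gripper_width: 0.0553
gripper_force: 25.0
```

Emit:
{"api": "drive_tool", "payload": {"commands": [{"ty":0,"tx":0,"tz":-0.002,"turn":0,"hand":0.6},{"ty":0,"tx":0,"tz":-0.002,"turn":0,"hand":0.6},{"ty":0,"tx":0,"tz":-0.003,"turn":0,"hand":0.6},{"ty":0,"tx":0,"tz":-0.003,"turn":0,"hand":0.6}]}}

```text
time_s: 7.9
tcp_pos: [0.5704, 0.1718, 0.117]
eef_rot: [-180.0, 0.0, -75.8]
contact_force: [1.0, -0.5, 2.3]
gripper_width: 0.0555
gripper_force: 25.0
```

The tin now rests on the catches: vertical force has turned positive and the sideways force is small. Releasing and lifting.

Emit:
{"api": "drive_tool", "payload": {"commands": [{"ty":0,"tx":0,"tz":0,"turn":0,"hand":0.3},{"ty":0,"tx":0,"tz":0,"turn":0,"hand":0.2},{"ty":0,"tx":0,"tz":0,"turn":0,"hand":0.2},{"ty":0,"tx":0,"tz":0,"turn":0,"hand":0.2},{"ty":0,"tx":0,"tz":0.03,"turn":0,"hand":0.2},{"ty":0,"tx":0,"tz":0.07,"turn":0,"hand":0.2},{"ty":0,"tx":0,"tz":0.11,"turn":0,"hand":0.2},{"ty":0,"tx":0,"tz":0.11,"turn":0,"hand":0.2}]}}

```text
time_s: 8.7
tcp_pos: [0.5718, 0.1725, 0.1864]
eef_rot: [-179.7, 0.1, -75.8]
contact_force: [0.4, 0.3, 0.3]
gripper_width: 0.07
gripper_force: 0.0
```

```bash
python3 - <<'E'
from h import *
s=cap('scene')
cv2.imwrite('pics/set.png',cv2.resize(s['frame'][140:220,215:295],(480,480),interpolation=2)[:,:,::-1])
st=r.get_state(); print(st['tcp_pos'],st['contact_force'],st['gripper_width'])
E
```

```text
[0.57084587 0.17217573 0.18445362] [-0.08602317 -0.097228   -0.89092657] 0.06988448154145395
```

View pics/set.png

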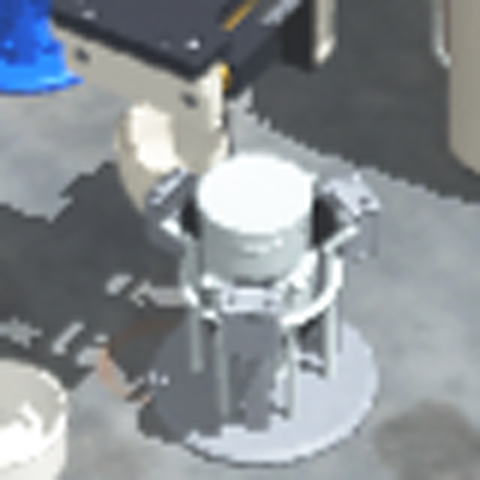

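The tin stands level and centred on the three catches, lid at (255,195). Now I'll shut the fingers and come down onto the lid.

Emit:
{"api": "drive_tool", "payload": {"commands": [{"ty":0,"tx":0,"tz":0,"turn":0,"hand":1},{"ty":0,"tx":0,"tz":0,"turn":0,"hand":1},{"ty":0,"tx":0,"tz":0,"turn":0,"hand":1},{"ty":0,"tx":0,"tz":0,"turn":0,"hand":1},{"ty":0,"tx":0,"tz":-0.03,"turn":0,"hand":1},{"ty":0,"tx":0,"tz":-0.055,"turn":0,"hand":1},{"ty":0,"tx":0,"tz":-0.07,"turn":0,"hand":1},{"ty":0,"tx":0,"tz":-0.077,"turn":0,"hand":1},{"ty":0,"tx":0,"tz":-0.083,"turn":0,"hand":1},{"ty":0,"tx":0,"tz":-0.088,"turn":0,"hand":1}], "grip_force": 20}}

```text
time_s: 9.75
tcp_pos: [0.5714, 0.1721, 0.1313]
eef_rot: [-179.8, -0.0, -75.8]
contact_force: [0.3, -0.3, 7.2]
gripper_width: 0.0011
gripper_force: 3.6
```

Emit:
{"api": "drive_tool", "payload": {"commands": [{"ty":0,"tx":0,"tz":-0.007,"turn":0,"hand":1},{"ty":0,"tx":0,"tz":-0.014,"turn":0,"hand":1},{"ty":0,"tx":0,"tz":-0.021,"turn":0,"hand":1},{"ty":0,"tx":0,"tz":-0.028,"turn":0,"hand":1},{"ty":0,"tx":0,"tz":-0.035,"turn":0,"hand":1},{"ty":0,"tx":0,"tz":-0.042,"turn":0,"hand":1}]}}

```text
time_s: 10.35
tcp_pos: [0.5705, 0.1719, 0.1047]
eef_rot: [-179.9, 0.0, -75.8]
contact_force: [2.3, 1.0, 3.4]
gripper_width: 0.0004
gripper_force: 2.1
```

Emit:
{"api": "drive_tool", "payload": {"commands": [{"ty":0,"tx":0,"tz":-0.007,"turn":0,"hand":1},{"ty":0,"tx":0,"tz":-0.014,"turn":0,"hand":1},{"ty":0,"tx":0,"tz":-0.021,"turn":0,"hand":1},{"ty":0,"tx":0,"tz":-0.027,"turn":0,"hand":1},{"ty":0,"tx":0,"tz":-0.032,"turn":0,"hand":1},{"ty":0,"tx":0,"tz":-0.032,"turn":0,"hand":1},{"ty":0,"tx":0,"tz":-0.032,"turn":0,"hand":1}]}}

```text
time_s: 11.05
tcp_pos: [0.5701, 0.1717, 0.0855]
eef_rot: [180.0, -0.0, -75.9]
contact_force: [1.1, 1.6, 4.7]
gripper_width: 0.0003
gripper_force: 1.9
```

Emit:
{"api": "drive_tool", "payload": {"commands": [{"ty":0,"tx":0,"tz":-0.003,"turn":0,"hand":1},{"ty":0,"tx":0,"tz":-0.003,"turn":0,"hand":1},{"ty":0,"tx":0,"tz":0.004,"turn":0,"hand":1},{"ty":0,"tx":0,"tz":0.009,"turn":0,"hand":1},{"ty":0,"tx":0,"tz":0.014,"turn":0,"hand":1},{"ty":0,"tx":0,"tz":0.019,"turn":0,"hand":1},{"ty":0,"tx":0,"tz":0.024,"turn":0,"hand":1},{"ty":0,"tx":0,"tz":0.024,"turn":0,"hand":1}]}}

```text
time_s: 11.85
tcp_pos: [0.5697, 0.1714, 0.1001]
eef_rot: [180.0, -0.0, -75.9]
contact_force: [-0.6, 0.4, -0.2]
gripper_width: 0.0009
gripper_force: 0.0
```

Force has dropped to zero with the tips at 100 mm, so the pile is held. Retreating and looking.

Emit:
{"api": "drive_tool", "payload": {"commands": [{"ty":0,"tx":0,"tz":0.03,"turn":0,"hand":1},{"ty":0,"tx":0,"tz":0.09,"turn":0,"hand":1},{"ty":0,"tx":0,"tz":0.16,"turn":0,"hand":1},{"ty":0,"tx":0,"tz":0.23,"turn":0,"hand":1},{"ty":0,"tx":-0.05,"tz":0.25,"turn":0,"hand":1},{"ty":-0.07,"tx":-0.1,"tz":0.25,"turn":0,"hand":1},{"ty":-0.14,"tx":-0.12,"tz":0.25,"turn":0,"hand":1},{"ty":-0.2,"tx":-0.12,"tz":0.25,"turn":0,"hand":1},{"ty":-0.2,"tx":-0.12,"tz":0.25,"turn":0,"hand":1},{"ty":-0.2,"tx":-0.12,"tz":0.25,"turn":0,"hand":1}]}}

```text
time_s: 12.85
tcp_pos: [0.4978, 0.0509, 0.25]
eef_rot: [-180.0, 0.0, -76.0]
contact_force: [1.0, 0.8, 0.5]
gripper_width: 0.0004
gripper_force: 0.0
```

```bash
python3 - <<'E'
from h import *
s=cap('scene'); t=cap('top')
o=np.hstack([cv2.resize(s['frame'][145:225,165:285],(600,400),interpolation=2),cv2.resize(t['frame'][165:245,215:255],(200,400),interpolation=2)])
cv2.imwrite('pics/end.png',o[:,:,::-1])
E
```

```text
(no output)
```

View pics/end.png

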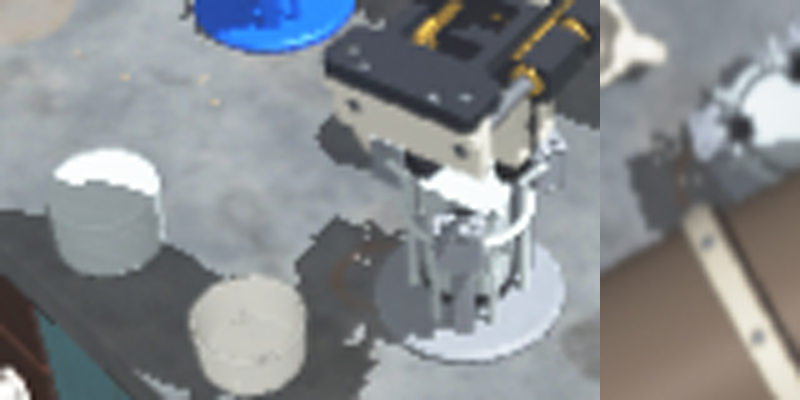

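The pile is down, with the lid at (460,190) level under the black catches, and two catch tips show over it in the top view at (740,128) and (795,65). The wide tin still stands at (107,210). Handing in.

```bash
python3 -c "
from plant import r
print(r.close_job())"
```

```text
the job is handed in; nothing more can be done
None
```

The small metal tin is pressed into the grey dispenser and the pile stayed down under the catches after I let go; the wide tin was left where it stood, and the job is handed in at about 13 s of robot time.

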